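# Fit the hotplate's missing knob and hold it pressed in

## Task

The knob has come off the little white hotplate. Slide the hotplate's clear red-framed guard fully open, take the loose black knob, turn it so that the flat in its bore matches the flat of the bare D-shaped shaft, push it fully home on the shaft, and then press knob and shaft down against the shaft's spring as far as they go. Finish while still holding the knob pressed down like that, with the guard open, and leave the loose mandarin and plums alone.

Things in the scene. Friction and masses are not known exactly. Their poses are not given: they have to be found in the camera images.
- knob: loose black cooker knob, upright on the table, 44 mm across its foot, 44 mm high, 50 g. Origin on its axis at the underside, z up. The bore is open below, 18 mm deep, 19 mm in diameter, with a flat 5.3 mm from the axis on the +x side. A white line on top of the grip bar, from its middle to its +x end and down that end, shows that side. Starts heading within 0.6 rad of away from the robot.
- knob_bar (a point): top centre of the knob's grip bar, 44 mm above the knob's underside; same axes as the knob. The bar is straight, 40 mm long (along the knob's x), 12 mm wide and 20 mm tall, and stands on the knob's round body (35 mm across, its top 24 mm above the underside).
- shaft_tip (a point): top centre of the upright brass D-shaft, 85 mm above the table, 30 mm above the deck. 16 mm in diameter, flat 4 mm from the axis; the top 4 mm taper to 60 percent. x points out of the flat, z up; the knob fits when its x points the same way (about 1.3 mm clearance, 0.15 rad). Fully home, the tip touches the bore's end. The flat starts within 0.7 rad of facing away from the robot.
- shaft (a joint): how far the D-shaft is pressed down against its spring, m: 0 free, 0.007 fully in at a firm stop. 4 N start it moving, 11 N hold it fully in; let go, it springs back. The shaft also turns, but stiffly (0.25 N m), and stays where it is turned.
- guard (a joint): travel of the clear guard, m: 0 shut (over the shaft), 0.094 fully open at its stop. It slides level along the hotplate's -y direction (to the robot's right), friction about 1.2 N, and stays where it is left. It starts up to 15 mm open.
- guard_grip (a point): top centre of the red grip fin on the guard, 119 mm above the table; moves with the guard, axes as the hotplate's. The fin is 36 mm long (x), 10 mm thick (y, the sliding direction) and stands 26 mm above its footing on the clear pane. The guard's red frame measures 88 x 92 mm.
- hotplate: white hotplate fixed to the table, 120 mm deep (x), 300 mm wide (y), deck 55 mm high. Origin on the table, x away from the robot, y left; the body spans x -100..+20, y -200..+100 mm. Dark cooking disc at the right; black control deck at the left between two rails along y (32 mm high) that carry the guard. The shaft is at x -57, y +50 mm, under the shut guard.
- mandarin_1: loose orange mandarin, 63 mm across, 52 mm high, under the black lid grip of the big waffle iron; leave alone.
- plum_0: loose dark plum, 49 mm across, 46 mm high, right of the hotplate, behind the big waffle iron; leave alone.
- plum_1: loose dark plum, 47 mm across, 44 mm high, under the black lid grip of the big waffle iron; leave alone.

How it is judged (in metres and radians):
On the way, in this order (a step that is already met when the one before it is completed fails the run):
1. the guard has been slid fully open (value of joint guard above 0.086 m), for 0.2 s.
2. the knob is home on the shaft, flat to flat (z of knob in the frame of shaft_tip below -0.0155 m and horizontal distance between knob and shaft_tip below 0.004 m and angle between the x axis of knob and the x axis of shaft_tip, either way round below 0.25 rad), for 0.2 s.
At the end, for the whole second after the job is handed in: Guard at least 84 of 94 mm open; knob upright and home on the shaft (within 2.5 mm of the bore's end, 4 mm of the axis, flats within 0.25 rad); the fingers still hold or press it so that the shaft stays pushed in at least 4.5 of its 7 mm (all of step 2 and value of joint guard above 0.084 m and angle between knob's own z axis and vertical below 0.12 rad and value of joint shaft above 0.0045 m and contact force between the fingers and knob above 2 N); the arm keeps its last pose, push and grip.
It fails at once if the mandarin or a plum was moved more than 30 mm (distance of any of mandarin_1, plum_0, plum_1 from where it was at the start of the episode above 0.03 m).
It also fails if it takes over 48 s, if anything falls off the work surface, if the arm or the gripper's body presses on something with over 40 N, if the wrist force passes 120 N, or if a joint passes its speed limit or range.

## Robot

A 7-joint arm with a two-finger parallel gripper is mounted at the origin on the work surface; the furniture and walls round the work are solid. World frame = base frame: x ahead of the robot, y to its left, z up, the work surface at z = 0. Lengths are in mm, angles in rad, forces in N, time in s.
With the tool pointing down it reaches from about 350 to 775 mm from the base axis. Payload 3.1 kg.
Tool frame: the origin (TCP) lies between the finger pads; the fingertips stand 22 mm ahead of it and the grasp point (between the pads) lies 3 mm ahead of it; z points along the fingers, y is the line along which they close (so a half turn about z gives the same grasp; the last joint's range is limited). The gripper opens to 85 mm and grips with 20 to 120 N. Pads are 22 mm wide; open, the fingers measure 114 mm over their backs; the gripper's body (76 mm by 85 mm) begins 54 mm behind the grasp point. The pads swing forward as they close: fully open they stand 13 mm farther back than shut.
Start: joints at [-1.28, 0.311, 0.014, 1.512, -0.004, 1.319, -0.027], TCP at [179.653, 519.848, 253.304] pointing down, gripper open.
Joint ranges: [-2.7, 2.7], [-0.3, 1.91], [-1.27, 1.3], [0.12, 2.57], [-1.44, 4.58], [0.2, 2.03], [-3.05, 3.05]. Speed limits (rad/s): [2.79, 2.79, 3.14, 3.14, 3.14, 3.14, 3.14].

## Interface

Orientations are given as a unit quaternion [w, x, y, z].
In Python, from station import sense, grab_frame, hand_in, look_for, mark_of gives the robot as it stands.
- The arm moves only by the shell command python3 -m creep 'ROWS' [FORCE]. ROWS is JSON, a list of rows, each an object with "delta_pos": the shift along the tool's x, y, z normalised to -1 to 1, where 1 is 250 mm, a list of three; "turn": the turn, a rotation vector about the tool's x, y, z normalised to -1 to 1, where 1 is 45 degrees, a list of three; "gripper": the opening, from 0 (shut) to 1 (fully open). In form: [{"delta_pos": [tx, ty, tz], "turn": [wx, wy, wz], "gripper": gripper}, ...]. A call has exactly 10 rows; each row is the pose to reach, as a shift and turn from the pose commanded when the call began, along the tool's axes at that moment; what a row does not reach only later rows make up. A row lasts 1/10 s, in which the tool goes at most 50 mm and 8.59 degrees, less where a joint would pass 70% of its speed; a pose out of reach is approached as far as the arm can. A call with a number of a shift or a turn outside -1 to 1 is refused whole. A call with a gripper value outside its range is refused whole. The fingers move at their own pace and stop on an object; FORCE is the grip in N (left out, the last holds). Time passes only in rows, so rows that repeat a pose let the fingers close, or fill a call up. It gives the time, the measured TCP pose, the force, the opening and the grip force at its end, in the units of the state.
- sense(): the state, without advancing time (a new reading comes with each control period).
- grab_frame(name): name is "side" or "top"; returns a dict with "frame" (480x640x3 uint8, red, green, blue), "fovy" (degrees; the focal length in pixels is half the picture's height over the tangent of half this angle, whatever the lens; pixels are square), "cx", "cy" (the principal point, pixels), "pose" (4x4, takes a point from camera to world coordinates). Camera axes: x right, y up, looking along -z (the intrinsics and any distortion apply to the point x, -y, -z); pixel columns grow to the right and rows downward; lengths in mm; the calibration is good to about 2 mm. A picture is of the moment at which its call begins. There is no depth.
- hand_in(): hands the job in; it is judged then, once.
Trained networks look in the newest picture that a camera, given by its name, has taken for a name from the list of things; names that differ only in an ending like _2 or _b are one class to them, and where a whole thing is asked for, a point or a joint stands for the part that bears it (a point fixed in the world has none). Each returns a list of dicts, best first, with "conf" (0 to 1); they miss things now and then, are a little off and sometimes report something else, mostly with a low value. They report only what shows in the picture. A call takes as long as a camera call.
- look_for(camera, label): "position" ([x, y, z] in mm, in world coordinates, good to about 4 mm: the middle of the surface that is visible of it).
- mark_of(camera, label): "position" ([x, y, z] in mm, in world coordinates, good to about 4 mm: a listed point, or the origin of a listed thing).
The state is a dict: "time_s": time; "qpos": joint angles; "qvel": joint speeds; "joint_torque": joint torques, N m; "ee_pos": TCP position; "orientation": TCP orientation; "ft_force": force on the tool from outside, world axes, zero at the start; "moment": the same for the moment, N m; "gripper_width": opening from 0.0 (shut) to 1.0 (fully open); "grip_force": force on a finger pad.
Only numpy, scipy, OpenCV 4.12 (cv2) and the standard library are available. Lean on these libraries where they do the work, as an engineer would, in place of code of your own. Each camera call takes 0.05 s, during which the arm holds its last target. There are 200 camera calls.

## Working session

There is one attempt and no reset: what is moved stays moved. The work goes in short steps, Python scripts to look and compute and a shell command to move; the robot and the scene stay as the last step left them, time stands still between calls to the robot, and variables do not carry over. Pictures are saved under pics/ and viewed, at most 10 in all, crops included, and the job is handed in when it is done.

```bash
mkdir -p pics; ls; cat > h.py <<'E'
import numpy as np, cv2
from station import sense, grab_frame, hand_in, look_for, mark_of
def shot(cam,name):
    f=grab_frame(cam); cv2.imwrite(f'pics/{name}.png',f['frame'][:,:,::-1]); return f
def proj(f,p):
    T=np.array(f['pose']); c=T[:3,:3].T@(np.array(p)-T[:3,3]); fl=240/np.tan(np.radians(f['fovy'])/2)
    return [round(float(f['cx']-fl*c[0]/c[2]),1),round(float(f['cy']+fl*c[1]/c[2]),1)]
def back(f,uv,z):
    T=np.array(f['pose']); fl=240/np.tan(np.radians(f['fovy'])/2)
    d=T[:3,:3]@np.array([(uv[0]-f['cx'])/fl,-(uv[1]-f['cy'])/fl,-1]); o=T[:3,3]
    return o+d*(z-o[2])/d[2]
E
python3 - <<'E'
from h import *
s=sense(); print({k:np.round(v,3).tolist() for k,v in s.items()})
for c in ['side','top']:
    f=shot(c,c+'0'); print(c,f['fovy'],f['cx'],f['cy'],np.round(f['pose'],2).tolist(),[k for k in f])
    for n in ['knob','knob_bar','shaft_tip','guard_grip','hotplate']:
        for r in mark_of(c,n)[:2]: print(n,np.round(r['position'],1),round(r['conf'],2),proj(f,r['position']))
E
```

```text
pics
{'time_s': 0.0, 'qpos': [-1.28, 0.312, 0.014, 1.513, -0.004, 1.319, -0.027], 'qvel': [0.0, -0.0, 0.0, -0.002, -0.001, 0.001, -0.001], 'joint_torque': [0.0, -37.991, 0.146, -23.059, 0.012, 0.014, 0.0], 'ee_pos': [179.455, 519.198, 252.226], 'orientation': [-0.0, 0.166, 0.986, -0.001], 'ft_force': [-0.052, 0.002, -0.023], 'moment': [-0.048, -0.055, 0.011], 'grip_force': 0.0, 'gripper_width': 1.0}
side 55.884565994268065 318.3719515487842 240.35754268895198 [[-0.89, -0.3, 0.33, 828.11], [0.45, -0.57, 0.69, 633.76], [-0.02, 0.77, 0.64, 649.16], [0.0, 0.0, 0.0, 1.0]] ['frame', 'fovy', 'cx', 'cy', 'pose']
knob [421.3 211.9   0.8] 0.55 [418.2, 313.1]
knob [480.8  63.9   4.5] 0.38 [351.1, 272.7]
knob_bar [423.1 212.6  38.9] 0.9 [420.3, 299.7]
guard_grip [634.  208.8 118.3] 0.94 [313.5, 309.6]
hotplate [693.4 174.   -2.3] 0.57 [275.4, 354.7]
top 56.06523497084256 324.7962842250714 236.82463804478758 [[0.47, 0.8, -0.36, 251.96], [-0.88, 0.43, -0.19, -121.25], [0.0, 0.41, 0.91, 889.05], [0.0, 0.0, 0.0, 1.0]] ['frame', 'fovy', 'cx', 'cy', 'pose']
knob [423.2 213.3   4.6] 0.78 [220.8, 276.3]
knob_bar [426.7 216.4  42.5] 0.7 [216.5, 267.9]
guard_grip [632.2 210.  121.3] 0.78 [268.2, 170.6]
hotplate [692.6 178.   -1.6] 0.79 [300.0, 185.8]
```

View pics/side0.png

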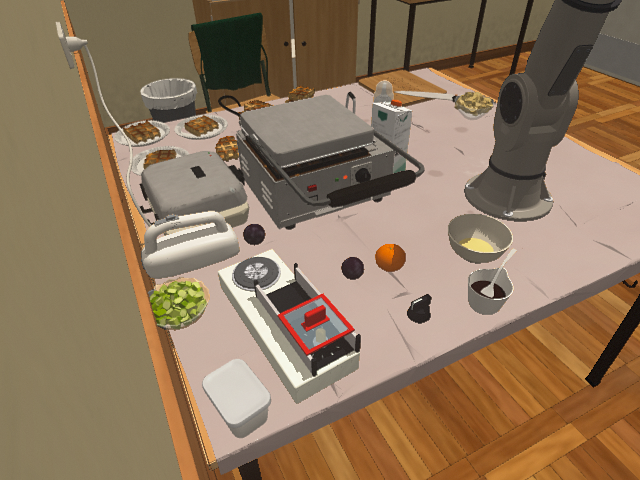

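View pics/top0.png

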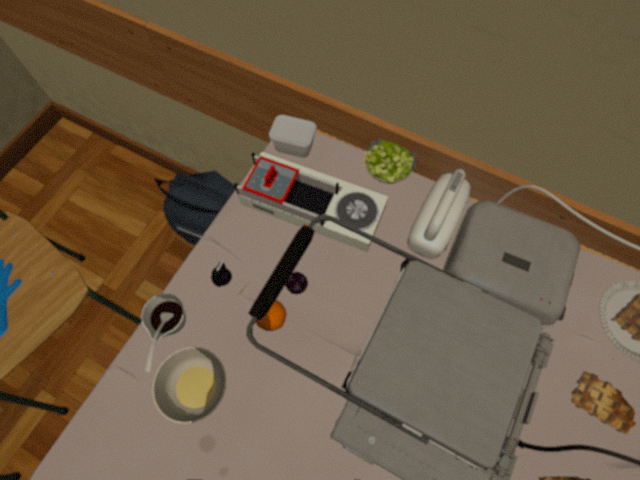

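The side view shows the knob at (420,308) with its white line at the top, the guard with its red fin at (315,316), the shaft under the pane at about (320,335), the mandarin at (390,257) and a plum at (352,268). In the top view, the waffle iron's black grip runs from (306,230) to (260,313).

```bash
python3 - <<'E'
from h import *
s=cv2.imread('pics/side0.png'); t=cv2.imread('pics/top0.png')
def c(im,x,y,w,h,W,H): return cv2.resize(im[y:y+h,x:x+w],(W,H),interpolation=cv2.INTER_CUBIC)
a=c(s,205,245,170,150,453,400); b=c(t,225,145,125,72,347,200); d=c(s,395,280,50,50,347,347); e=c(t,195,250,50,50,253,253)
im=np.zeros((600,800,3),np.uint8); im[:400,:453]=a; im[400:600,:347]=b; im[:347,453:]=d; im[347:,453:706]=e
cv2.imwrite('pics/crop1.png',im)
from scipy.optimize import least_squares
fs=grab_frame('side'); ft=grab_frame('top')
def tri(u,v):
    r=least_squares(lambda p:np.r_[np.array(proj(fs,p))-u,np.array(proj(ft,p))-v],[450,100,100.],diff_step=1e-2); return r.x.round(1),r.cost
print('grip',tri((331,195),(306,230)),tri((415,178),(260,313)))
for n in ['plum_0','plum_1','mandarin_1','guard_grip','hotplate','shaft_tip','guard','shaft']:
  for cam in ['side','top']:
    for r in mark_of(cam,n)[:2] if n not in('guard','shaft') else look_for(cam,n)[:2]: print(cam,n,np.round(r['position'],1),round(r['conf'],2))
E
```

```text
grip (array([522.2,  56.8, 204. ]), np.float64(0.7050000000000193)) (array([359.4,  59.2, 192.7]), np.float64(27.790000000000052))
side plum_0 [479.9  62.9  -0. ] 0.96
side plum_0 [ 6.227e+02 -1.264e+02 -2.000e-01] 0.68
top plum_0 [482.6  65.4  -2.4] 0.85
top plum_0 [ 623.3 -127.8    2.2] 0.54
side plum_1 [479.9  62.9  -0. ] 0.96
side plum_1 [ 6.227e+02 -1.264e+02 -2.000e-01] 0.68
top plum_1 [482.6  65.4  -2.4] 0.85
top plum_1 [ 623.3 -127.8    2.2] 0.54
side mandarin_1 [396.8  80.1  -4. ] 0.92
top mandarin_1 [395.5  78.1  -2.5] 0.64
side guard_grip [4.205e+02 2.125e+02 1.000e-01] 0.63
side guard_grip [637.4 209.8 118.9] 0.56
top guard_grip [629.8 208.6 119.8] 0.65
side hotplate [693.6 177.6   1.1] 0.57
top hotplate [691.5 179.6   3.9] 0.75
side shaft_tip [422.9 215.1  40.3] 0.63
side guard [636.8 213.   89.2] 0.79
top guard [628.9 204.   94.3] 0.72
```

View pics/crop1.png

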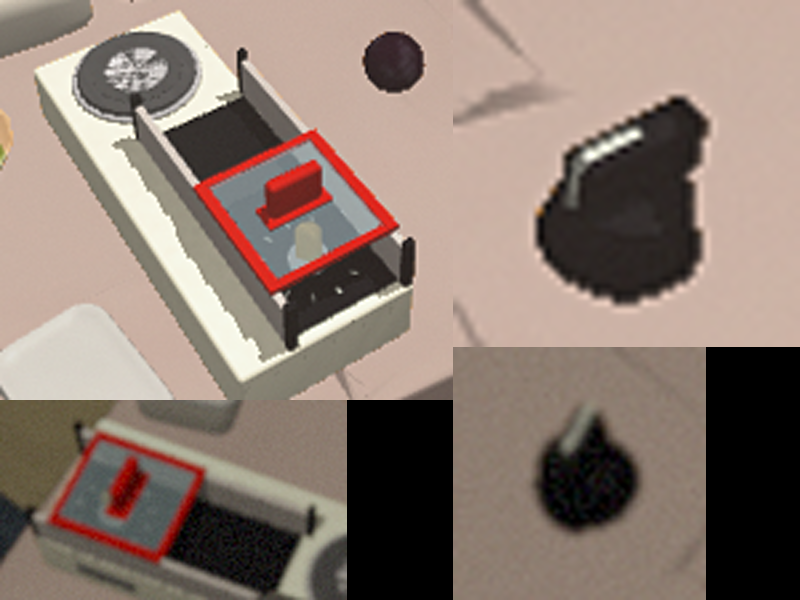

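The crops show the hotplate's deck corners, the grip fin at crop (293,185), the shaft at (307,238), and the knob's bar from its white end at (577,155) to its far end at (690,100). I'll fit the hotplate pose and knob heading from these.

```bash
python3 - <<'E'
from h import *
from scipy.optimize import least_squares
fs=grab_frame('side'); ft=grab_frame('top')
def A(x,y): return np.array([205+x/2.665,245+y/2.667])
def K(x,y): return np.array([395+(x-453)/6.94,280+y/6.94])
obs=[((20,-200,55),A(38,70)),((-100,-200,55),A(182,13)),((-100,100,55),A(410,290)),((20,100,55),A(240,383))]
for nm,b in [('a',[692,177,0])]:
    def w(p,l): c,s=np.cos(p[2]),np.sin(p[2]); return np.array([p[0]+c*l[0]-s*l[1],p[1]+s*l[0]+c*l[1],l[2]])
    r=least_squares(lambda p:np.ravel([np.array(proj(fs,w(p,l)))-o for l,o in obs]),b,diff_step=1e-3)
    print(r.x,r.fun.round(1)); p=r.x
print('shaft',w(p,(-57,50,85)), proj(fs,w(p,(-57,50,85))), 'seen top',A(307,225))
# guard frame z? corners at ~ z=93
for c in [(197,187),(315,133),(397,227),(275,288)]: print('guard corner',back(fs,A(*c),91).round(1))
print('fin ends', back(fs,A(268,187),119).round(1),back(fs,A(320,165),119).round(1))
e1=back(fs,K(573,153),44);e2=back(fs,K(688,101),44);print('bar',e1.round(1),e2.round(1),np.arctan2(*(e1-e2)[[1,0]]),np.linalg.norm(e1-e2),(e1+e2)/2)
q=lambda x,y:np.array([195+(x-453)/5.06,250+(y-347)/5.06])
print('top line', back(ft,q(592,408),44).round(1),back(ft,q(567,452),44).round(1))
E
```

```text
[695.11247852 180.50341732   0.        ] [ 5.  -5.1  8.5 -2.6 -1.6  5.5 -8.8  2.2]
shaft [638.11247852 230.50341732  85.        ] [317.8, 334.2] seen top [320.19699812 329.36445444]
guard corner [678.6 171.9  91. ]
guard corner [595.3 165.1  91. ]
guard corner [586.7 253.3  91. ]
guard corner [668.2 259.3  91. ]
fin ends [649.9 213.7 119. ] [615.9 212.6 119. ]
bar [442.5 214.2  44. ] [405.3 213.   44. ] 0.0326721847538953 37.25525654778801 [423.90097832 213.57427503  44.        ]
top line [442.4 212.2  44. ] [422.3 210.6  44. ]
```

```bash
cat >> h.py <<'E'
from scipy.spatial.transform import Rotation as Ro
def D(t,yang=None):
    """tool-frame normalised shift and z turn to reach TCP t, tool y at world angle yang (mod pi)"""
    s=sense(); q=np.array(s['orientation']); R=Ro.from_quat(q[[1,2,3,0]]).as_matrix(); p=np.array(s['ee_pos'])
    print('t',s['time_s'],'p',p.round(1),'yang',round(float(np.arctan2(R[1,1],R[0,1])),4),'zaxis',R[:,2].round(3),'F',np.round(s['ft_force'],1),'w',round(s['gripper_width'],3),'g',round(s['grip_force'],1))
    w=np.zeros(3)
    if yang is not None:
        best=None
        for k in(-1,0,1):
            a=yang+k*np.pi; Rt=np.c_[[np.sin(a),-np.cos(a),0],[np.cos(a),np.sin(a),0],[0,0,-1]].astype(float)
            Rt=np.column_stack([np.cross([np.cos(a),np.sin(a),0],[0,0,-1]),[np.cos(a),np.sin(a),0],[0,0,-1]])
            r=Ro.from_matrix(R.T@Rt).as_rotvec()
            if best is None or np.linalg.norm(r)<np.linalg.norm(best): best=r
        w=best/(np.pi/4)
    print('shift',(R.T@(np.array(t)-p)/250).round(4),'turn',w.round(4),'dist',np.linalg.norm(np.array(t)-p).round(1))
E
python3 - <<'E'
from h import *
from scipy.optimize import least_squares
fs=grab_frame('side'); ft=grab_frame('top')
def A(x,y): return np.array([205+x/2.665,245+y/2.667])
obs=[((20,-200,55),A(38,70)),((-100,-200,55),A(182,13)),((-100,100,55),A(410,290)),((20,100,55),A(240,383))]
def w(p,l): c,s=np.cos(p[2]),np.sin(p[2]); return np.array([p[0]+c*l[0]-s*l[1],p[1]+s*l[0]+c*l[1],l[2]])
r=least_squares(lambda p:np.ravel([np.array(proj(fs,w(p,l)))-o for l,o in obs]),[692,177,.1],diff_step=1e-3)
p=r.x;print(p,r.fun.round(1));print('shaft',w(p,(-57,50,85)))
for uv in [(330,219),(360,230),(405,258)]: print(back(ft,uv,200).round())
D([633,210,180],np.pi/2+p[2])
E
```

```text
[6.92513969e+02 1.83203260e+02 9.15513474e-02] [-2.  -0.7  0.  -1.8  2.4 -0.5 -0.3  1.1]
shaft [631.18150394 227.78272488  85.        ]
[560.  33. 200.]
[566. -22. 200.]
[ 555. -109.  200.]
t 1.7 p [179.7 519.8 253.3] yang 1.2381 zaxis [ 0. -0. -1.] F [-0.3 -0.2  0.1] w 0.997 g 0.0
shift [-2.1186 -0.579   0.2933] turn [-1.000e-04  0.000e+00 -5.402e-01] dist 554.0
```

```bash
python3 -m creep '[{"delta_pos":[-0.2,-0.06,0.02],"turn":[0,0,-0.1],"gripper":0.5},{"delta_pos":[-0.4,-0.12,0.05],"turn":[0,0,-0.2],"gripper":0.5},{"delta_pos":[-0.6,-0.18,0.08],"turn":[0,0,-0.3],"gripper":0.5},{"delta_pos":[-0.8,-0.24,0.1],"turn":[0,0,-0.4],"gripper":0.5},{"delta_pos":[-1,-0.3,0.13],"turn":[0,0,-0.54],"gripper":0.5},{"delta_pos":[-1,-0.5,0.15],"turn":[0,0,-0.54],"gripper":0.5},{"delta_pos":[-1,-0.58,0.15],"turn":[0,0,-0.54],"gripper":0.5},{"delta_pos":[-1,-0.58,0.15],"turn":[0,0,-0.54],"gripper":0.5},{"delta_pos":[-1,-0.58,0.15],"turn":[0,0,-0.54],"gripper":0.5},{"delta_pos":[-1,-0.58,0.15],"turn":[0,0,-0.54],"gripper":0.5}]' 40; python3 -c "
from h import *
D([633,210,150],np.pi/2+.0916)"
```

```text
time_s: 2.7
ee_pos: [368.5, 302.9, 216.3]
orientation: [0.0, -0.047, 0.999, 0.001]
ft_force: [-1.0, 1.3, 0.1]
gripper_width: 0.504
grip_force: 0.0
t 2.7 p [368.5 302.9 216.3] yang 1.6644 zaxis [ 0.001  0.002 -1.   ] F [-1.   1.3  0.1] w 0.504 g 0.0
shift [-1.0184 -0.4693  0.2654] turn [0.002  0.0014 0.0025] dist 288.1
```

```bash
python3 -m creep '[{"delta_pos":[-0.18,-0.08,0],"turn":[0,0,0],"gripper":0.4},{"delta_pos":[-0.36,-0.16,0],"turn":[0,0,0],"gripper":0.4},{"delta_pos":[-0.54,-0.24,0.05],"turn":[0,0,0],"gripper":0.4},{"delta_pos":[-0.72,-0.32,0.1],"turn":[0,0,0],"gripper":0.4},{"delta_pos":[-0.86,-0.4,0.15],"turn":[0,0,0],"gripper":0.4},{"delta_pos":[-1,-0.47,0.22],"turn":[0,0,0],"gripper":0.4},{"delta_pos":[-1,-0.47,0.22],"turn":[0,0,0],"gripper":0.4},{"delta_pos":[-1,-0.47,0.22],"turn":[0,0,0],"gripper":0.4},{"delta_pos":[-1,-0.47,0.22],"turn":[0,0,0],"gripper":0.4},{"delta_pos":[-1,-0.47,0.22],"turn":[0,0,0],"gripper":0.4}]'; python3 -c "
from h import *
f=shot('side','side1'); im=cv2.imread('pics/side1.png')[200:400,200:440]; cv2.imwrite('pics/s1c.png',cv2.resize(im,None,fx=3,fy=3))
for r in mark_of('side','guard_grip')[:1]+mark_of('top','guard_grip')[:1]: print(r)
D([633,210,119],np.pi/2+.0916)"
```

```text
time_s: 3.7
ee_pos: [627.5, 209.6, 162.2]
orientation: [0.001, -0.047, 0.999, 0.001]
ft_force: [-0.6, 0.0, -0.2]
gripper_width: 0.399
grip_force: 0.0
{'position': [635.9, 209.8, 119.5], 'conf': 0.88}
{'position': [630.5, 207.2, 121.4], 'conf': 0.84}
t 3.85 p [627.8 208.3 162.1] yang 1.6642 zaxis [ 0.001  0.001 -1.   ] F [-0.6 -0.4  0.5] w 0.403 g 0.0
shift [-0.021   0.0046  0.1722] turn [0.0014 0.0019 0.0022] dist 43.4
```

View pics/s1c.png

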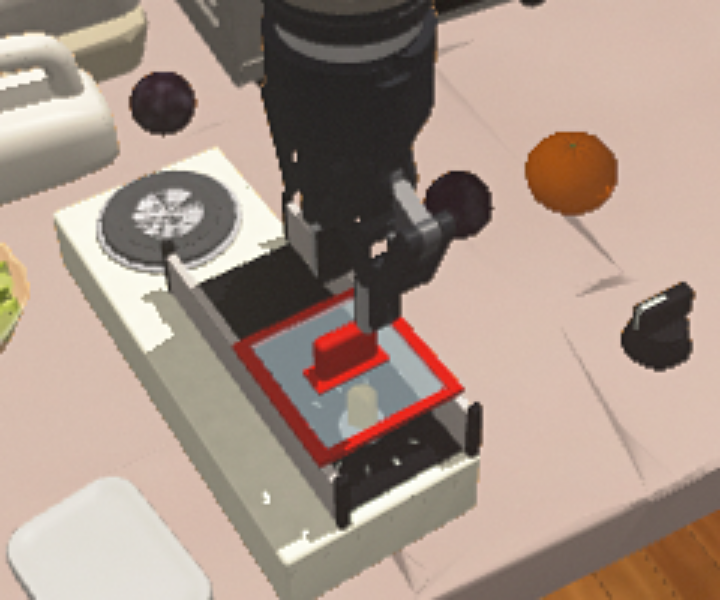

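The picture shows the open fingers straddling the fin from above, with the fin at crop (345,355) and the shaft at (362,405). I'll descend and grip.

```bash
python3 -m creep '[{"delta_pos":[-0.02,0.005,0.09],"turn":[0,0,0],"gripper":0.4},{"delta_pos":[-0.02,0.005,0.17],"turn":[0,0,0],"gripper":0.4},{"delta_pos":[-0.02,0.005,0.17],"turn":[0,0,0],"gripper":0.4},{"delta_pos":[-0.02,0.005,0.17],"turn":[0,0,0],"gripper":0.0},{"delta_pos":[-0.02,0.005,0.17],"turn":[0,0,0],"gripper":0.0},{"delta_pos":[-0.02,0.005,0.17],"turn":[0,0,0],"gripper":0.0},{"delta_pos":[-0.02,0.005,0.17],"turn":[0,0,0],"gripper":0.0},{"delta_pos":[-0.02,0.005,0.17],"turn":[0,0,0],"gripper":0.0},{"delta_pos":[-0.02,0.005,0.17],"turn":[0,0,0],"gripper":0.0},{"delta_pos":[-0.02,0.005,0.17],"turn":[0,0,0],"gripper":0.0}]' 40
```

```text
time_s: 4.85
ee_pos: [633.8, 209.0, 120.0]
orientation: [0.001, -0.046, 0.999, 0.0]
ft_force: [-2.4, -0.0, 6.9]
gripper_width: 0.107
grip_force: 43.6
```

```bash
python3 -m creep '[{"delta_pos":[0,-0.06,0],"turn":[0,0,0],"gripper":0.0},{"delta_pos":[0,-0.12,0],"turn":[0,0,0],"gripper":0.0},{"delta_pos":[0,-0.18,0],"turn":[0,0,0],"gripper":0.0},{"delta_pos":[0,-0.24,0],"turn":[0,0,0],"gripper":0.0},{"delta_pos":[0,-0.29,0],"turn":[0,0,0],"gripper":0.0},{"delta_pos":[0,-0.31,0],"turn":[0,0,0],"gripper":0.0},{"delta_pos":[0,-0.325,0],"turn":[0,0,0],"gripper":0.0},{"delta_pos":[0,-0.335,0],"turn":[0,0,0],"gripper":0.0},{"delta_pos":[0,-0.34,0],"turn":[0,0,0],"gripper":0.0},{"delta_pos":[0,-0.34,0],"turn":[0,0,0],"gripper":0.0}]'
```

```text
time_s: 5.85
ee_pos: [642.0, 126.7, 120.0]
orientation: [0.002, -0.046, 0.999, 0.002]
ft_force: [-0.3, 3.0, 6.7]
gripper_width: 0.103
grip_force: 43.6
```

```bash
python3 -m creep '[{"delta_pos":[0,-0.01,0],"turn":[0,0,0],"gripper":0.0},{"delta_pos":[0,-0.02,0],"turn":[0,0,0],"gripper":0.0},{"delta_pos":[0,-0.03,0],"turn":[0,0,0],"gripper":0.0},{"delta_pos":[0,-0.035,0],"turn":[0,0,0],"gripper":0.0},{"delta_pos":[0,-0.04,0],"turn":[0,0,0],"gripper":0.0},{"delta_pos":[0,-0.045,0],"turn":[0,0,0],"gripper":0.0},{"delta_pos":[0,-0.05,0],"turn":[0,0,0],"gripper":0.0},{"delta_pos":[0,-0.05,0],"turn":[0,0,0],"gripper":0.0},{"delta_pos":[0,-0.05,0],"turn":[0,0,0],"gripper":0.0},{"delta_pos":[0,-0.05,0],"turn":[0,0,0],"gripper":0.0}]'
```

```text
time_s: 6.85
ee_pos: [642.0, 126.2, 120.0]
orientation: [0.002, -0.05, 0.999, 0.009]
ft_force: [-0.7, 15.3, 3.8]
gripper_width: 0.104
grip_force: 43.8
```

```bash
python3 -m creep '[{"delta_pos":[0,0.045,0],"turn":[0,0,0],"gripper":0.4},{"delta_pos":[0,0.045,0],"turn":[0,0,0],"gripper":0.4},{"delta_pos":[0,0.045,0],"turn":[0,0,0],"gripper":0.4},{"delta_pos":[0,0.045,0],"turn":[0,0,0],"gripper":0.4},{"delta_pos":[0,0.045,-0.15],"turn":[0,0,0],"gripper":0.4},{"delta_pos":[0.1,0.06,-0.22],"turn":[0,0,0],"gripper":0.4},{"delta_pos":[0.28,0.12,-0.22],"turn":[0,0,0],"gripper":0.4},{"delta_pos":[0.46,0.18,-0.22],"turn":[0,0,0],"gripper":0.4},{"delta_pos":[0.64,0.24,-0.22],"turn":[0,0,0],"gripper":0.4},{"delta_pos":[0.82,0.3,-0.22],"turn":[0,0,0],"gripper":0.4}]'; python3 -c "
from h import *
D([423,213,49],np.pi/2+.045)
f=shot('side','side2');g=shot('top','top2')
for c in ['side','top']:
  for n in ['shaft_tip','knob_bar','guard_grip']:
    for r in mark_of(c,n)[:1]: print(c,n,np.round(r['position'],1),round(r['conf'],2))
c=[int(v) for v in proj(f,[631,228,80])]; d=[int(v) for v in proj(g,[631,228,80])]; k=[int(v) for v in proj(f,[423,213,30])]
print(c,d,k)
a=cv2.imread('pics/side2.png')[c[1]-37:c[1]+38,c[0]-50:c[0]+50]; b=cv2.imread('pics/top2.png')[d[1]-22:d[1]+23,d[0]-30:d[0]+30]
e=cv2.imread('pics/side2.png')[c[1]-75:c[1]+50,c[0]-90:c[0]+130]
im=np.zeros((600,800,3),np.uint8); im[:375,:500]=cv2.resize(a,(500,375),interpolation=2); im[:225,500:]=cv2.resize(b,(300,225),interpolation=2); im[375:600,:396]=cv2.resize(e,(396,225))
cv2.imwrite('pics/crop2.png',im)"
```

```text
time_s: 7.85
ee_pos: [429.6, 166.4, 173.2]
orientation: [0.0, -0.044, 0.999, -0.0]
ft_force: [-0.4, 0.1, 0.5]
gripper_width: 0.401
grip_force: 0.0
t 7.85 p [429.6 166.4 173.2] yang 1.6592 zaxis [ 0. -0. -1.] F [-0.4  0.1  0.5] w 0.401 g 0.0
shift [0.0098 0.1883 0.4968] turn [-0.0005  0.0004  0.0553] dist 132.8
side shaft_tip [399.6  77.4  -3.7] 0.68
side knob_bar [420.4 218.3  40. ] 0.76
side guard_grip [645.5 130.  118.7] 0.67
top shaft_tip [633.7 222.5  84.4] 0.64
top knob_bar [426. 216.  41.] 0.91
top guard_grip [638.9 126.6 123.8] 0.8
[321, 333] [262, 178] [419, 303]
```

View pics/crop2.png

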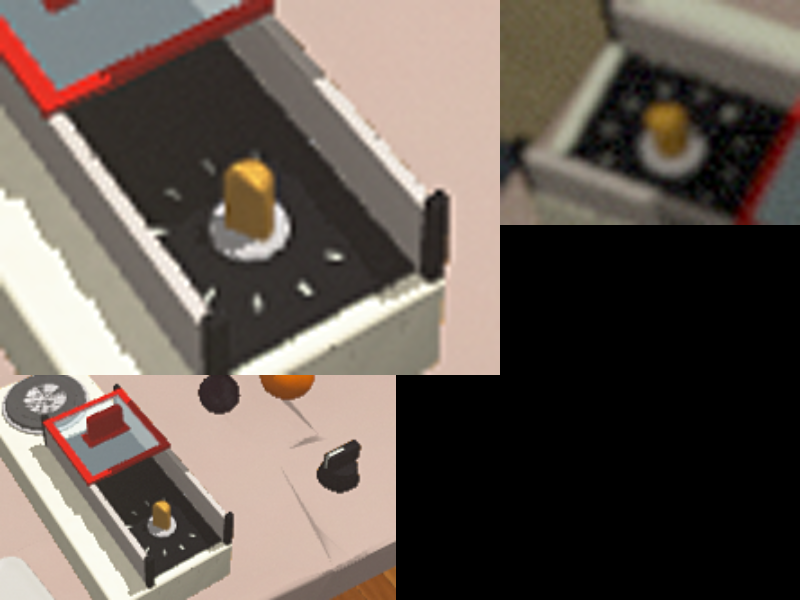

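The shaft shows at crop (248,200). Its flat is hard to read by eye, so I'll fit a D-shaft model to the brass colour in both cameras.

```bash
cat > fit.py <<'E'
from h import *
from scipy.optimize import minimize
def facets(h,x,y):
    a0=np.arccos(4/8); th=np.linspace(a0,2*np.pi-a0,25)
    P=np.c_[8*np.cos(th),8*np.sin(th)]; c,s=np.cos(h),np.sin(h); P=P@np.array([[c,s],[-s,c]])
    L=lambda k,z: np.c_[P*k+[x,y],np.full(len(P),z)]
    a,b,t=L(1,57),L(1,81),L(.6,85); n=len(P); F=[]
    for i in range(n):
        j=(i+1)%n; F+=[np.array([a[i],a[j],b[j],b[i]]),np.array([b[i],b[j],t[j],t[i]])]
    return F+[t]
S=8
def fracs(f,h,x,y,o,w):
    T=np.array(f['pose']);C=T[:3,3];ns=[];fr=[]
    for q in facets(h,x,y):
        n=np.cross(q[1]-q[0],q[2]-q[1]);n/=np.linalg.norm(n)
        if n@(C-q[0])<=0: continue
        uv=np.array([proj2(f,p) for p in q]); m=np.zeros((w*S,w*S),np.uint8)
        cv2.fillPoly(m,[np.round(((uv-o+.5)*S-.5)*16).astype(np.int32)],255,shift=4)
        fr.append(cv2.resize(m,(w,w),interpolation=cv2.INTER_AREA)/255.);ns.append(n)
    return np.array(ns),np.array(fr)
def proj2(f,p):
    T=np.array(f['pose']); c=T[:3,:3].T@(np.array(p)-T[:3,3]); fl=240/np.tan(np.radians(f['fovy'])/2)
    return [f['cx']-fl*c[0]/c[2],f['cy']+fl*c[1]/c[2]]
def cost(f,img,h,x,y,o,w,ret=False):
    ns,fr=fracs(f,h,x,y,o,w); fr=np.array([cv2.GaussianBlur(k,(0,0),.45) for k in fr])
    B=np.array([np.tensordot(v,fr,1).ravel() for v in np.c_[np.ones(len(ns)),ns].T]).T
    c,*_=np.linalg.lstsq(B,img.ravel(),rcond=None); e=B@c-img.ravel(); return (e@e)/img.size
if __name__=='__main__':
    for cam in ['side','top']:
        fs=[grab_frame(cam) for _ in range(5)]; f=fs[0]
        I=np.mean([k['frame'].astype(float) for k in fs],0); R=np.clip(I[:,:,0]-I[:,:,2]-8,0,None)
        w=22; ce=np.round(proj2(f,[631,228,72])).astype(int); o=ce-w//2
        img=R[o[1]:o[1]+w,o[0]:o[0]+w]; np.save(cam+'_img.npy',I)
        if cam=='side': print(img.astype(int))
        for h in np.arange(-.7,.95,.1):
            r=minimize(lambda p:cost(f,img,h,p[0],p[1],o,w),[631,228],method='Nelder-Mead',options=dict(initial_simplex=[[631,228],[634,228],[631,231]],maxiter=40))
            print(cam,round(h,2),r.x.round(1),round(r.fun,2))
E
python3 fit.py
```

```text
[[  0   0   0   0   0   0   0   0   0   0   0   0   0   0   0   0   0   0
    0   0   0   0]
 [  1   0   0   1   1   0   0   0   0  11  25  19  10   0   0   0   0   0
    0   0   0   0]
 [  0   0   0   0   0   0   0  21  60  89 117 120 111  47   0   0   0   0
    0   0   0   0]
 [  1   0   0   0   0   0  21  89 152 161 156 156 159 154  54   0   0   0
    0   0   0   0]
 [  0   0   0   0   0   9  61  86 103 143 159 153 152 152 133  35   0   0
    0   0   0   0]
 [  0   0   0   0   0  19  67  64  67 100 139 157 153 154 134  65   0   0
    0   0   0   0]
 [  0   1   0   0   0  15  60  60  61  61  92 140 159 142 124  65   0   0
    0   0   0   0]
 [  0   0   0   0   0  17  59  58  56  57  57  82 132 138 106  57   0   0
    0   0   0   0]
 [  0   0   0   0   0  16  59  58  57  57  56  58  72  91  84  54   0   0
    0   0   0   0]
 [  1   0   0   0   0  13  60  59  56  57  58  57  57  62  81  59   0   0
    0   0   0   0]
 [  0   0   0   0   0   0  60  58  56  57  58  59  59  62  80  71   0   0
    0   0   0   0]
 [  0   0   0   0   0   0  60  58  57  55  58  59  58  61  78  52   0   0
   
[... 1234 characters left out ...]
31.4 224.8] 94.73
side 0.3 [631.4 224.9] 89.63
side 0.4 [631.  224.9] 84.89
side 0.5 [630.9 224.7] 79.65
side 0.6 [630.9 224.6] 76.49
side 0.7 [631.  224.2] 76.7
side 0.8 [630.9 224.1] 84.01
side 0.9 [631.1 224.1] 88.7
top -0.7 [633.8 223.8] 97.22
top -0.6 [633.5 223.6] 90.21
top -0.5 [633.6 224.2] 77.91
top -0.4 [633.9 224.8] 67.45
top -0.3 [633.7 224.8] 57.95
top -0.2 [634.  225.1] 48.93
top -0.1 [633.5 225.2] 42.79
top -0.0 [633.3 225. ] 37.44
top 0.1 [633.  225.2] 34.11
top 0.2 [633.  224.9] 31.02
top 0.3 [632.7 225.1] 28.47
top 0.4 [632.7 225.3] 26.2
top 0.5 [632.6 225.3] 25.55
top 0.6 [632.4 225.3] 25.12
top 0.7 [632.6 225.5] 27.1
top 0.8 [632.3 225.2] 28.29
top 0.9 [632.6 225.4] 30.28
```

```bash
cat > fit2.py <<'E'
from fit import *
import fit
def cost2(f,img,h,x,y,o,w):
    ns,fr=fracs(f,h,x,y,o,w); fr=np.array([cv2.GaussianBlur(k,(0,0),.5) for k in fr])
    d=np.array([np.cos(h),np.sin(h)]); rows=[]
    for n in ns:
        r=np.zeros(11)
        top=n[2]>.95; wall=abs(n[2])<.05; m=n[:2]/max(np.linalg.norm(n[:2]),1e-6); flat=m@d>.999 and not top
        if top: r[0]=1
        elif flat: r[1 if wall else 2]=1
        elif wall: r[3:8]=[1,m[0],m[1],m[0]*m[1],m[0]**2-m[1]**2]
        else: r[8:11]=[1,m[0],m[1]]
        rows.append(r)
    B=np.tensordot(np.array(rows).T,fr,1).reshape(11,-1).T
    B=np.r_[B,.3*np.eye(11)]; t=np.r_[img.ravel(),np.zeros(11)]
    c,*_=np.linalg.lstsq(B,t,rcond=None); e=(B@c-t)[:img.size]; return e@e/img.size
for cam,x0 in [('side',[631,224.6]),('top',[632.6,225.2])]:
    f=grab_frame(cam); I=np.load(cam+'_img.npy'); R=np.clip(I[:,:,0]-I[:,:,2]-8,0,None); w=22
    o=np.round(proj2(f,[631,228,72])).astype(int)-w//2; img=R[o[1]:o[1]+w,o[0]:o[0]+w].copy(); img[17:]=0 if cam=='top' else img[17:]
    for h in np.arange(-.3,1.01,.1):
        r=minimize(lambda p:cost2(f,img,h,p[0],p[1],o,w),x0,method='Nelder-Mead',options=dict(initial_simplex=[x0,[x0[0]+2,x0[1]],[x0[0],x0[1]+2]],maxiter=40))
        print(cam,round(h,2),r.x.round(1),round(r.fun,2))
E
python3 fit2.py
```

```text
side -0.3 [631.5 223.8] 152.53
side -0.2 [631.6 223.8] 122.4
side -0.1 [631.6 223.8] 89.22
side 0.0 [631.5 224.2] 75.86
side 0.1 [631.6 224.3] 63.9
side 0.2 [631.5 224.4] 56.27
side 0.3 [631.4 224.6] 51.01
side 0.4 [631.1 224.8] 46.82
side 0.5 [631.  224.7] 43.43
side 0.6 [631.  224.5] 45.64
side 0.7 [631.2 224.7] 52.87
side 0.8 [631.4 224.1] 57.7
side 0.9 [631.4 224.5] 72.59
side 1.0 [631.2 224.4] 83.87
top -0.3 [636.3 226.9] 34.96
top -0.2 [636.  227.2] 31.68
top -0.1 [635.9 227.4] 32.69
top 0.0 [635.8 227.5] 32.53
top 0.1 [636.2 227.2] 33.26
top 0.2 [636.1 227.4] 32.19
top 0.3 [636.  227.7] 33.05
top 0.4 [636.  227.6] 30.93
top 0.5 [635.9 227.4] 30.24
top 0.6 [636.  227.5] 30.85
top 0.7 [635.9 227.4] 30.64
top 0.8 [635.8 227.7] 31.9
top 0.9 [636.  227.5] 31.64
top 1.0 [635.7 227.6] 33.24
```

```bash
python3 - <<'E'
from fit import *
f=grab_frame('side'); w=22; o=np.round(proj2(f,[631,228,72])).astype(int)-11
for h in np.arange(0,.95,.1):
    d=np.array([np.cos(h),np.sin(h)]);t=np.array([-d[1],d[0]]);c=np.array([631.,224.7])
    th=np.linspace(np.pi/3,2*np.pi-np.pi/3,200); P=[c+8*(np.cos(a)*d+np.sin(a)*t) for a in th]
    U=np.array([proj2(f,[*p,71])[0]-o[0] for p in P]); print(round(h,1),'L',U.min().round(2),'R',U.max().round(2),'flat',U[0].round(2),U[-1].round(2),'width',(U.max()-U.min()).round(2), 'flatw',abs(U[0]-U[-1]).round(2))
E
```

```text
0.0 L 6.11 R 15.33 flat 10.0 6.11 width 9.22 flatw 3.89
0.1 L 5.86 R 15.33 flat 10.51 5.86 width 9.47 flatw 4.66
0.2 L 5.64 R 15.33 flat 11.02 5.64 width 9.69 flatw 5.37
0.3 L 5.48 R 15.33 flat 11.51 5.48 width 9.85 flatw 6.04
0.4 L 5.36 R 15.33 flat 12.0 5.36 width 9.97 flatw 6.64
0.5 L 5.29 R 15.33 flat 12.47 5.29 width 10.04 flatw 7.18
0.6 L 5.27 R 15.33 flat 12.91 5.27 width 10.06 flatw 7.65
0.7 L 5.27 R 15.33 flat 13.33 5.3 width 10.06 flatw 8.03
0.8 L 5.27 R 15.33 flat 13.72 5.38 width 10.06 flatw 8.34
0.9 L 5.27 R 15.33 flat 14.07 5.51 width 10.06 flatw 8.57
```

```bash
python3 - <<'E'
from fit import *
f=grab_frame('side'); o=np.round(proj2(f,[631,228,72])).astype(int)-11
for h in np.arange(0.2,.95,.1):
    d=np.array([np.cos(h),np.sin(h)]);t=np.array([-d[1],d[0]]);c=np.array([631.,224.7])
    a,b=[np.array(proj2(f,[*(c+4*d+s*6.93*t),81]))-o for s in(1,-1)]
    a2,b2=[np.array(proj2(f,[*(c+.6*(4*d+s*6.93*t)),85]))-o for s in(1,-1)]
    print(round(h,1),a.round(2),b.round(2),'slope',((a-b)[1]/(a-b)[0]).round(3),a2.round(1),b2.round(1))
D([423,213.5,110],np.pi/2+.045)
E
```

```text
0.2 [10.94  9.6 ] [5.52 4.1 ] slope 1.015 [10.6  6.4] [7.3 3.1]
0.3 [11.44  9.52] [5.35 4.48] slope 0.827 [10.9  6.3] [7.2 3.3]
0.4 [11.93  9.4 ] [5.23 4.87] slope 0.675 [11.2  6.2] [7.2 3.5]
0.5 [12.4   9.23] [5.16 5.27] slope 0.547 [11.5  6.1] [7.1 3.8]
0.6 [12.85  9.04] [5.14 5.68] slope 0.435 [11.8  6. ] [7.1 4. ]
0.7 [13.28  8.8 ] [5.17 6.08] slope 0.336 [12.   5.9] [7.1 4.3]
0.8 [13.67  8.54] [5.25 6.48] slope 0.245 [12.3  5.7] [7.2 4.5]
0.9 [14.02  8.25] [5.38 6.87] slope 0.159 [12.5  5.5] [7.3 4.7]
t 8.95 p [431.  167.6 173.3] yang 1.6623 zaxis [ 0.  0. -1.] F [-0.1  0.4  0.1] w 0.397 g 0.0
shift [0.0151 0.1859 0.2532] turn [0.     0.     0.0592] dist 78.6
```

```bash
python3 - <<'E'
from fit import *
im=np.zeros((600,800,3),np.uint8)
for k,cam in enumerate(['side','top']):
    f=grab_frame(cam); I=np.load(cam+'_img.npy'); o=np.round(proj2(f,[631,226,72])).astype(int)-[10,12]
    c=np.clip(I[o[1]:o[1]+25,o[0]:o[0]+20]*1.3,0,255).astype(np.uint8)[:,:,::-1]
    im[:500,400*k:400*k+400]=cv2.resize(c,(400,500),interpolation=cv2.INTER_NEAREST); print(cam,o)
cv2.imwrite('pics/z3.png',im)
E
```

```text
side [311 324]
top [254 169]
```

View pics/z3.png

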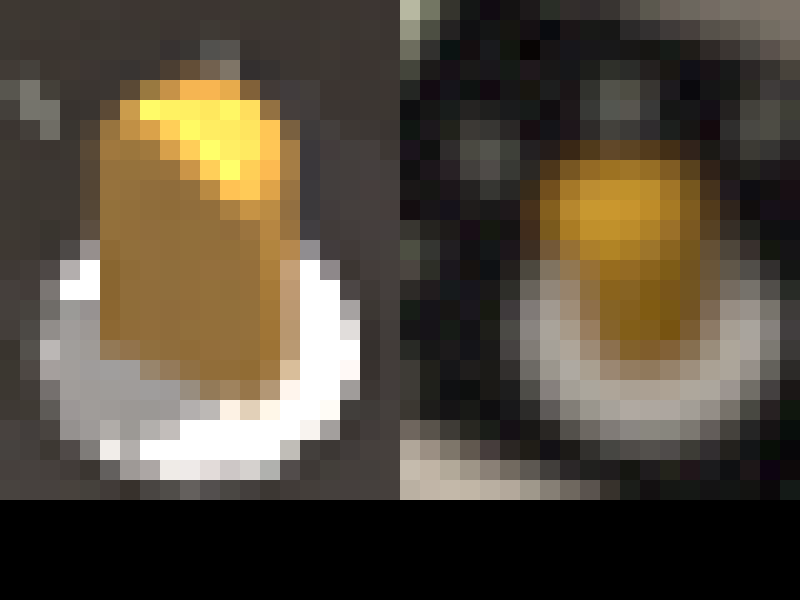

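The zoom shows light coming from the far right. The front-left side of the shaft is in its own shadow, and the foot edge falls from (100,355) to (280,400). I'll refit with an explicit light model.

```bash
cat > fit3.py <<'E'
import fit; from fit import *
def facets(h,x,y,dz,zb,var):
    a0=np.arccos(.5); th=np.linspace(a0,2*np.pi-a0,31); P=np.c_[8*np.cos(th),8*np.sin(th)]
    if var==0: Q=P*.6
    else:
        a1=np.arccos(4/4.8); t1=np.linspace(a1,2*np.pi-a1,31); Q=np.c_[4.8*np.cos(t1),4.8*np.sin(t1)]
    c,s=np.cos(h),np.sin(h); M=np.array([[c,s],[-s,c]])
    L=lambda k,z: np.c_[k@M+[x,y],np.full(31,z)]
    a,b,t=L(P,zb),L(P,81+dz),L(Q,85+dz); F=[]
    for i in range(31):
        j=(i+1)%31; F+=[np.array([a[i],a[j],b[j],b[i]]),np.array([b[i],b[j],t[j],t[i]])]
    return F+[t]
def cost3(f,img,h,p,o,w,var,show=False):
    x,y,dz,zb,az,el=p; fit.facets=lambda *_:facets(h,x,y,dz,zb,var)
    ns,fr=fracs(f,h,x,y,o,w); fr=np.array([cv2.GaussianBlur(k,(0,0),.35 if f['s'] else .8) for k in fr])
    l=np.array([np.cos(el)*np.cos(az),np.cos(el)*np.sin(az),np.sin(el)])
    B=np.array([np.tensordot(v,fr,1).ravel() for v in (np.ones(len(ns)),np.maximum(ns@l,0),ns[:,2])]).T
    c,*_=np.linalg.lstsq(B,img.ravel(),rcond=None); e=B@c-img.ravel()
    return e@e/img.size+ .1*(dz/1.5)**2
for cam,x0 in [('side',[631,224.6]),('top',[633,225.2])]:
    f=grab_frame(cam); f['s']=cam=='side'; I=np.load(cam+'_img.npy'); R=np.clip(I[:,:,0]-I[:,:,2]-4,0,None); w=22
    o=np.round(proj2(f,[631,228,72])).astype(int)-w//2; img=R[o[1]:o[1]+w,o[0]:o[0]+w].copy()
    for var in (0,1):
      out=[]
      for h in np.arange(0,1.0,.1):
        best=None
        for az in (2.6,-2.6):
            p0=np.array([*x0,0,57,az,.8]); sx=np.vstack([p0]+[p0+np.eye(6)[i]*[1,1,1,2,.5,.3][i] for i in range(6)])
            r=minimize(lambda p:cost3(f,img,h,p,o,w,var),p0,method='Nelder-Mead',options=dict(initial_simplex=sx,maxfev=250))
            if best is None or r.fun<best.fun: best=r
        print(cam,var,round(h,1),best.x.round(1),round(best.fun,1),flush=True)
E
time timeout 560 python3 fit3.py
```

```text
side 0 0.0 [631.4 224.4  -0.7  57.8   4.    0.9] 138.1
side 0 0.1 [ 6.315e+02  2.247e+02 -5.000e-01  5.800e+01 -2.300e+00  9.000e-01] 118.4
side 0 0.2 [631.2 224.3  -0.8  58.5  -2.2   1.1] 102.1
side 0 0.3 [ 6.312e+02  2.247e+02 -6.000e-01  5.870e+01 -2.100e+00  1.100e+00] 92.2
side 0 0.4 [631.2 224.5  -0.9  58.   -2.2   1. ] 86.4
side 0 0.5 [631.2 224.5  -0.7  58.4  -2.4   1.2] 84.3
side 0 0.6 [631.1 224.6  -0.7  58.2  -2.4   1.4] 89.8
side 0 0.7 [ 6.311e+02  2.248e+02 -4.000e-01  5.830e+01 -2.400e+00  8.000e-01] 108.3
side 0 0.8 [ 6.310e+02  2.245e+02 -6.000e-01  5.850e+01  3.000e+00  1.000e+00] 125.1
side 0 0.9 [ 6.311e+02  2.248e+02 -3.000e-01  5.980e+01  1.500e+00  1.500e+00] 130.6
side 1 0.0 [ 6.317e+02  2.245e+02 -5.000e-01  5.810e+01 -2.600e+00  1.000e+00] 163.7
side 1 0.1 [631.4 224.5  -0.7  57.9  -2.4   0.9] 146.0
side 1 0.2 [ 6.313e+02  2.246e+02 -4.000e-01  5.820e+01 -2.400e+00  8.000e-01] 134.1
side 1 0.3 [631.2 224.4  -0.7  58.3  -2.4   0.9] 119.9
side 1 0.4 [ 6.312e+02  2.244e+02 -5.000e-01  5.820e+01 -2.500e+00  7.000e-01] 113.5
side 1 0.5 [ 6.310e+02  2.246e+02 -0.00
[... 986 characters left out ...]
000e-01  5.790e+01 -2.400e+00  1.100e+00] 22.5
top 0 0.9 [632.  224.7   0.   58.4  -2.3   1.1] 24.4
top 1 0.0 [ 6.321e+02  2.234e+02 -5.000e-01  5.900e+01  3.300e+00  1.300e+00] 31.4
top 1 0.1 [632.2 224.6  -0.9  58.4  -2.3   1.1] 27.9
top 1 0.2 [632.5 224.8  -1.1  57.7  -2.4   1.2] 26.1
top 1 0.3 [632.2 224.9  -1.6  58.1  -2.3   1.4] 24.7
top 1 0.4 [632.4 224.7  -1.7  57.5   3.9   1. ] 23.5
top 1 0.5 [632.1 224.8  -1.5  58.1  -2.3   1.4] 22.8
top 1 0.6 [632.  224.7  -1.4  58.1  -2.3   1.4] 22.7
top 1 0.7 [631.9 224.7  -1.3  58.5  -2.2   1.2] 23.9
top 1 0.8 [632.2 224.7  -1.   58.1  -2.4   1.2] 23.8
top 1 0.9 [632.  224.6  -0.9  58.4  -2.3   1.2] 25.6
real	5m9.493s
user	5m6.753s
sys	0m0.431s
```

All fits agree: flat heading about 0.57 rad and axis near (631.5, 224.7). Next I'll grasp the knob.

```bash
python3 -c "
from h import *
print(np.round(sense()['qpos'],2)); D([424,214.5,49],np.pi/2+.045)"
```

```text
[-0.57  0.2   0.19  1.87 -0.04  1.08  1.3 ]
t 9.15 p [431.  167.5 173.3] yang 1.6623 zaxis [ 0.  0. -1.] F [ 0.6  0.9 -0.1] w 0.4 g 0.0
shift [0.0108 0.1896 0.4973] turn [0.     0.     0.0592] dist 133.1
```

```bash
python3 -m creep '[{"delta_pos":[0.01,0.19,0.06],"turn":[0,0,0.06],"gripper":0.5},{"delta_pos":[0.01,0.19,0.22],"turn":[0,0,0.06],"gripper":0.5},{"delta_pos":[0.01,0.19,0.38],"turn":[0,0,0.06],"gripper":0.5},{"delta_pos":[0.01,0.19,0.47],"turn":[0,0,0.06],"gripper":0.5},{"delta_pos":[0.01,0.19,0.495],"turn":[0,0,0.06],"gripper":0.5},{"delta_pos":[0.01,0.19,0.495],"turn":[0,0,0.06],"gripper":0.5},{"delta_pos":[0.01,0.19,0.495],"turn":[0,0,0.06],"gripper":0.0},{"delta_pos":[0.01,0.19,0.495],"turn":[0,0,0.06],"gripper":0.0},{"delta_pos":[0.01,0.19,0.495],"turn":[0,0,0.06],"gripper":0.0},{"delta_pos":[0.01,0.19,0.495],"turn":[0,0,0.06],"gripper":0.0}]' 60; python3 -c "
from h import *
f=shot('side','side4')
k=[int(v) for v in proj(f,[424,214,40])]
cv2.imwrite('pics/s4c.png',cv2.resize(cv2.imread('pics/side4.png')[k[1]-40:k[1]+35,k[0]-50:k[0]+50],(800,600),interpolation=2))
print(k); D([424,214,49],np.pi/2+.045)"
```

```text
time_s: 10.15
ee_pos: [425.8, 215.4, 51.3]
orientation: [0.002, -0.022, 1.0, 0.001]
ft_force: [-0.5, 0.3, 6.4]
gripper_width: 0.124
grip_force: 62.0
[420, 300]
t 10.2 p [425.8 215.5  51.3] yang 1.615 zaxis [ 0.004  0.002 -1.   ] F [0.2 0.1 6.8] w 0.117 g 62.0
shift [ 0.0075 -0.0055  0.0093] turn [ 0.0025  0.0047 -0.001 ] dist 3.3
```

View pics/s4c.png

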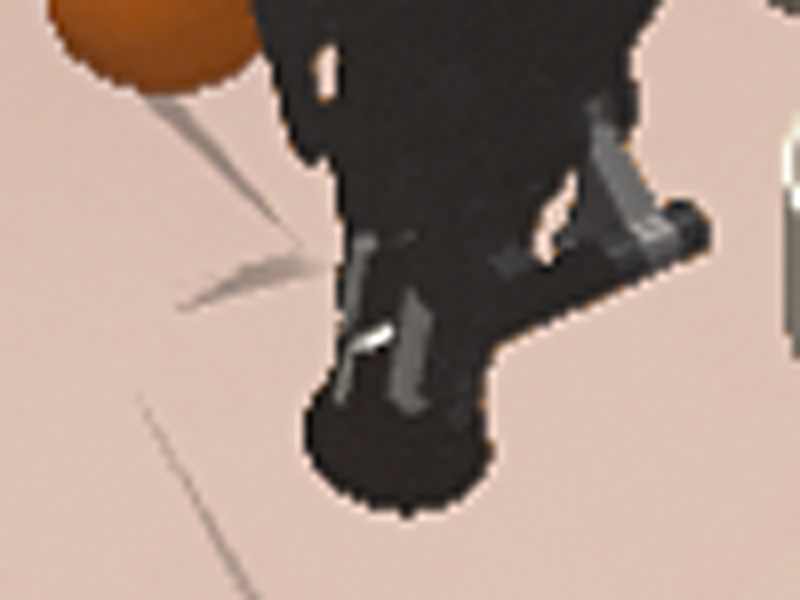

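The knob is held: its white line shows at crop (365,340) beside the pad, and its foot spans columns 303–492 with the bottom at row 513. I'll use these to find where the knob sits relative to the TCP.

```bash
python3 - <<'E'
from h import *
from scipy.optimize import least_squares
f=grab_frame('side'); I=f['frame']
e=back(f,(370+345/8-.4,260+355/8-.4),44); print('end',e.round(1), 'ctr',(e-20*np.array([np.cos(.044),np.sin(.044),0])).round(1))
a=np.linspace(0,2*np.pi,200)
def sil(p):
    U=np.array([proj(f,[p[0]+22*np.cos(t),p[1]+22*np.sin(t),p[2] if len(p)>2 else 0]) for t in a]); return np.array([U[:,0].min(),U[:,0].max(),U[:,1].max()])
# measured silhouette with subpixel from grey
g=I.astype(float).mean(2); col=g[295:330,395:445]
obs=[]
bg,dk=185,35
row=slice(310,318); L=[395+np.sum(g[r,395:420]>110)-.5 for r in range(308,322)]; Rr=[420+np.sum(g[r,420:445]<110)-.5 for r in range(308,322)]
B=[310+np.sum(g[310:335,c]<110)-.5 for c in range(412,430)]
obs=np.array([min(L),max(Rr),max(B)]); print(obs)
for c in [(424,214),(426,215.5),(422,214)]: print(c,sil(c).round(1))
print(least_squares(lambda p:sil(p)-obs,[424,214],diff_step=2e-3).x)
E
```

```text
end [444.5 218.3  44. ] ctr [424.5 217.4  44. ]
[407.5 431.5 324.5]
(424, 214) [405.7 429.7 323.9]
(426, 215.5) [405.3 429.4 324.9]
(422, 214) [406.6 430.6 323.5]
[421.89986477 216.63216626]
```

```bash
python3 -c "
from h import *
D([632.4,224.6,165],np.pi/2+.57)"
```

```text
t 10.25 p [425.8 215.5  51.3] yang 1.615 zaxis [ 0.004  0.002 -1.   ] F [ 0.1 -0.4  7.4] w 0.121 g 62.0
shift [-0.8288  0.0009 -0.4516] turn [ 0.0012  0.0053 -0.6695] dist 236.0
```

```bash
python3 -m creep '[{"delta_pos":[0,0,-0.15],"turn":[0,0,0],"gripper":0},{"delta_pos":[0,0,-0.33],"turn":[0,0,-0.1],"gripper":0},{"delta_pos":[-0.08,0,-0.45],"turn":[0,0,-0.2],"gripper":0},{"delta_pos":[-0.23,0,-0.46],"turn":[0,0,-0.3],"gripper":0},{"delta_pos":[-0.4,0,-0.46],"turn":[0,0,-0.4],"gripper":0},{"delta_pos":[-0.56,0,-0.46],"turn":[0,0,-0.5],"gripper":0},{"delta_pos":[-0.7,0,-0.46],"turn":[0,0,-0.6],"gripper":0},{"delta_pos":[-0.8,0,-0.46],"turn":[0,0,-0.67],"gripper":0},{"delta_pos":[-0.83,0,-0.46],"turn":[0,0,-0.67],"gripper":0},{"delta_pos":[-0.83,0,-0.46],"turn":[0,0,-0.67],"gripper":0}]'; python3 -c "
from h import *
D([632.4,224.6,144],np.pi/2+.57)"
```

```text
time_s: 11.25
ee_pos: [631.8, 223.2, 164.0]
orientation: [-0.0, -0.28, 0.96, -0.0]
ft_force: [0.0, -0.1, -0.5]
gripper_width: 0.119
grip_force: 61.0
t 11.25 p [631.8 223.2 164. ] yang 2.1394 zaxis [-0.001 -0.001 -1.   ] F [ 0.  -0.1 -0.5] w 0.119 g 61.0
shift [-0.0051  0.0033  0.0798] turn [-0.     -0.0013 -0.0018] dist 20.0
```

```bash
python3 -m creep '[{"delta_pos":[-0.005,0.003,0.04],"turn":[0,0,0],"gripper":0},{"delta_pos":[-0.005,0.003,0.08],"turn":[0,0,0],"gripper":0},{"delta_pos":[-0.005,0.003,0.085],"turn":[0,0,0],"gripper":0},{"delta_pos":[-0.005,0.003,0.085],"turn":[0,0,0],"gripper":0},{"delta_pos":[-0.005,0.003,0.085],"turn":[0,0,0],"gripper":0},{"delta_pos":[-0.005,0.003,0.085],"turn":[0,0,0],"gripper":0},{"delta_pos":[-0.005,0.003,0.085],"turn":[0,0,0],"gripper":0},{"delta_pos":[-0.005,0.003,0.085],"turn":[0,0,0],"gripper":0},{"delta_pos":[-0.005,0.003,0.085],"turn":[0,0,0],"gripper":0},{"delta_pos":[-0.005,0.003,0.085],"turn":[0,0,0],"gripper":0}]'; python3 -c "
from h import *
D([632.4,224.6,130],np.pi/2+.57)
im=np.zeros((600,800,3),np.uint8)
for i,c in enumerate(['side','top']):
  f=shot(c,c+'5'); k=[int(v) for v in proj(f,[632,224,85])]; print(c,k,proj(f,[631.1 if i==0 else 632.4,224.6,70]))
  im[:,400*i:400*i+400]=cv2.resize(cv2.imread('pics/'+c+'5.png')[k[1]-37:k[1]+38,k[0]-25:k[0]+25],(400,600),interpolation=2)
cv2.imwrite('pics/c5.png',im)"
```

```text
time_s: 12.25
ee_pos: [632.2, 225.1, 143.4]
orientation: [0.0, -0.281, 0.96, 0.0]
ft_force: [-0.5, -1.3, -0.5]
gripper_width: 0.12
grip_force: 61.0
t 12.25 p [632.2 225.1 143.4] yang 2.1412 zaxis [ 0.  0. -1.] F [-0.5 -1.3 -0.5] w 0.12 g 61.0
shift [ 0.0004 -0.002   0.0536] turn [-0.      0.0002  0.0006] dist 13.4
side [319, 329] [320.2, 335.9]
top [264, 177] [265.1, 181.0]
```

View pics/c5.png

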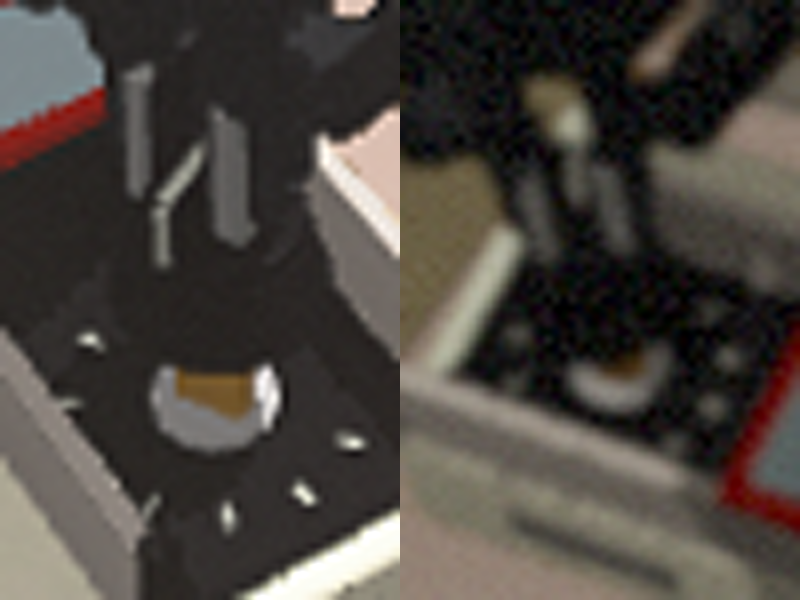

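The knob hangs over the shaft. The shaft's foot edge runs from crop (180,393) to (247,418), slope about 0.35, so the heading is roughly 0.6–0.68. The bar's white end corner is at (157,207). I'll check the centring from that corner.

```bash
python3 - <<'E'
from h import *
f=grab_frame('side'); h=.57; d=np.array([np.cos(h),np.sin(h),0])
for uv in [(157,207),(155,203),(160,210)]:
    e=back(f,(294+uv[0]/8-.4,292+uv[1]/8-.4),136); print(e.round(1),'ctr',(e-20*d).round(1))
D([632.2,225.1,143.4],np.pi/2+.61)
E
```

```text
[647.6 236.4 136. ] ctr [630.7 225.6 136. ]
[647.5 235.4 136. ] ctr [630.6 224.6 136. ]
[647.4 237.3 136. ] ctr [630.5 226.5 136. ]
t 12.4 p [632.2 225.1 143.3] yang 2.1413 zaxis [-0.  0. -1.] F [0.2 0.7 0.4] w 0.117 g 61.0
shift [-0.0001 -0.0002 -0.0005] turn [ 0.     -0.     -0.0502] dist 0.1
```

```bash
python3 -m creep '[{"delta_pos":[0,0,0.01],"turn":[0,0,-0.05],"gripper":0},{"delta_pos":[0,0,0.02],"turn":[0,0,-0.05],"gripper":0},{"delta_pos":[0,0,0.028],"turn":[0,0,-0.05],"gripper":0},{"delta_pos":[0,0,0.034],"turn":[0,0,-0.05],"gripper":0},{"delta_pos":[0,0,0.038],"turn":[0,0,-0.05],"gripper":0},{"delta_pos":[0,0,0.042],"turn":[0,0,-0.05],"gripper":0},{"delta_pos":[0,0,0.046],"turn":[0,0,-0.05],"gripper":0},{"delta_pos":[0,0,0.05],"turn":[0,0,-0.05],"gripper":0},{"delta_pos":[0,0,0.052],"turn":[0,0,-0.05],"gripper":0},{"delta_pos":[0,0,0.052],"turn":[0,0,-0.05],"gripper":0}]'; python3 -c "
from h import *
print(np.round(sense()['moment'],2)); D([632.2,225.1,118.4],np.pi/2+.61)"
```

```text
time_s: 13.4
ee_pos: [632.2, 225.1, 130.2]
orientation: [-0.0, -0.3, 0.954, -0.0]
ft_force: [-0.5, -0.4, 0.3]
gripper_width: 0.12
grip_force: 61.0
[-0.03 -0.03  0.04]
t 13.4 p [632.2 225.1 130.2] yang 2.1805 zaxis [-0. -0. -1.] F [-0.5 -0.4  0.3] w 0.12 g 61.0
shift [-0.0002  0.      0.0472] turn [-0.     -0.0001 -0.0004] dist 11.8
```

```bash
python3 -m creep '[{"delta_pos":[0,0,0.006],"turn":[0,0,0],"gripper":0},{"delta_pos":[0,0,0.012],"turn":[0,0,0],"gripper":0},{"delta_pos":[0,0,0.018],"turn":[0,0,0],"gripper":0},{"delta_pos":[0,0,0.024],"turn":[0,0,0],"gripper":0},{"delta_pos":[0,0,0.03],"turn":[0,0,0],"gripper":0},{"delta_pos":[0,0,0.036],"turn":[0,0,0],"gripper":0},{"delta_pos":[0,0,0.042],"turn":[0,0,0],"gripper":0},{"delta_pos":[0,0,0.046],"turn":[0,0,0],"gripper":0},{"delta_pos":[0,0,0.046],"turn":[0,0,0],"gripper":0},{"delta_pos":[0,0,0.046],"turn":[0,0,0],"gripper":0}]'; python3 -c "
from h import *
print(np.round(sense()['moment'],2)); D([632.2,225.1,111.4],np.pi/2+.61)"
```

```text
time_s: 14.4
ee_pos: [632.2, 225.0, 118.8]
orientation: [-0.0, -0.3, 0.954, -0.0]
ft_force: [0.0, -0.1, -0.7]
gripper_width: 0.117
grip_force: 61.0
[-0.09 -0.03 -0.01]
t 14.4 p [632.2 225.  118.8] yang 2.1805 zaxis [-0. -0. -1.] F [ 0.  -0.1 -0.7] w 0.117 g 61.0
shift [-0.0003  0.0001  0.0294] turn [-0.0001 -0.0001 -0.0004] dist 7.4
```

```bash
python3 -m creep '[{"delta_pos":[0,0,0.003],"turn":[0,0,0],"gripper":0},{"delta_pos":[0,0,0.006],"turn":[0,0,0],"gripper":0},{"delta_pos":[0,0,0.01],"turn":[0,0,0],"gripper":0},{"delta_pos":[0,0,0.014],"turn":[0,0,0],"gripper":0},{"delta_pos":[0,0,0.018],"turn":[0,0,0],"gripper":0},{"delta_pos":[0,0,0.022],"turn":[0,0,0],"gripper":0},{"delta_pos":[0,0,0.026],"turn":[0,0,0],"gripper":0},{"delta_pos":[0,0,0.03],"turn":[0,0,0],"gripper":0},{"delta_pos":[0,0,0.032],"turn":[0,0,0],"gripper":0},{"delta_pos":[0,0,0.032],"turn":[0,0,0],"gripper":0}]' 80; python3 -c "
from h import *
print(np.round(sense()['moment'],2)); D([632.2,225.1,111.4],np.pi/2+.61)"
```

```text
time_s: 15.4
ee_pos: [632.4, 225.3, 112.6]
orientation: [0.001, -0.3, 0.954, 0.0]
ft_force: [-2.4, -1.3, 9.4]
gripper_width: 0.119
grip_force: 83.3
[-0.27  0.71  0.03]
t 15.4 p [632.4 225.3 112.6] yang 2.1806 zaxis [ 0.001  0.001 -1.   ] F [-2.4 -1.3  9.4] w 0.119 g 83.3
shift [ 0.001  -0.      0.0046] turn [-0.0002  0.0016 -0.0002] dist 1.2
```

```bash
python3 -m creep '[{"delta_pos":[0,0,0.003],"turn":[0,0,0],"gripper":0},{"delta_pos":[0,0,0.006],"turn":[0,0,0],"gripper":0},{"delta_pos":[0,0,0.009],"turn":[0,0,0],"gripper":0},{"delta_pos":[0,0,0.012],"turn":[0,0,0],"gripper":0},{"delta_pos":[0,0,0.015],"turn":[0,0,0],"gripper":0},{"delta_pos":[0,0,0.016],"turn":[0,0,0],"gripper":0},{"delta_pos":[0,0,0.016],"turn":[0,0,0],"gripper":0},{"delta_pos":[0,0,0.016],"turn":[0,0,0],"gripper":0},{"delta_pos":[0,0,0.016],"turn":[0,0,0],"gripper":0},{"delta_pos":[0,0,0.016],"turn":[0,0,0],"gripper":0}]' 80; python3 -c "
from h import *
print(np.round(sense()['moment'],2)); D([632.2,225.1,111.4],np.pi/2+.61)
print([(c,np.round(r['position'],1),round(r['conf'],2)) for c in('side','top') for n in('knob_bar','guard_grip') for r in mark_of(c,n)[:1]])"
```

```text
time_s: 16.4
ee_pos: [632.6, 225.3, 111.1]
orientation: [0.001, -0.3, 0.954, 0.0]
ft_force: [-6.1, -1.8, 17.2]
gripper_width: 0.116
grip_force: 84.6
[-0.58  1.45 -0.06]
t 16.4 p [632.6 225.3 111.1] yang 2.1805 zaxis [ 0.002  0.001 -1.   ] F [-6.1 -1.8 17.2] w 0.116 g 84.6
shift [ 0.0016  0.0003 -0.0011] turn [-0.0005  0.003  -0.0003] dist 0.5
[('side', array([628.8, 223.8, 133.5]), 0.76), ('side', array([644.8, 125.8, 118.7]), 0.89), ('top', array([629. , 227.4, 135. ]), 0.63), ('top', array([638.4, 126. , 121.6]), 0.73)]
```

The force is 17 N at the stop, but the networks' knob_bar height of 134 doesn't fit, so I'll check in a picture.

```bash
python3 -c "
from h import *
im=np.zeros((600,800,3),np.uint8)
for i,c in enumerate(['side','top']):
  f=shot(c,c+'6'); k=[int(v) for v in proj(f,[632,224,85])]; print(c,k,proj(f,[632,224,104]),proj(f,[629,225,134]),proj(f,[632,225,60]))
  im[:,400*i:400*i+400]=cv2.resize(cv2.imread('pics/'+c+'6.png')[k[1]-37:k[1]+38,k[0]-25:k[0]+25],(400,600),interpolation=2)
cv2.imwrite('pics/c6.png',np.clip(im*1.8,0,255).astype(np.uint8))"
```

```text
side [319, 329] [319.2, 322.0] [321.0, 308.7] [319.9, 340.3]
top [264, 177] [263.2, 172.5] [260.2, 165.2] [265.4, 183.5]
```

View pics/c6.png

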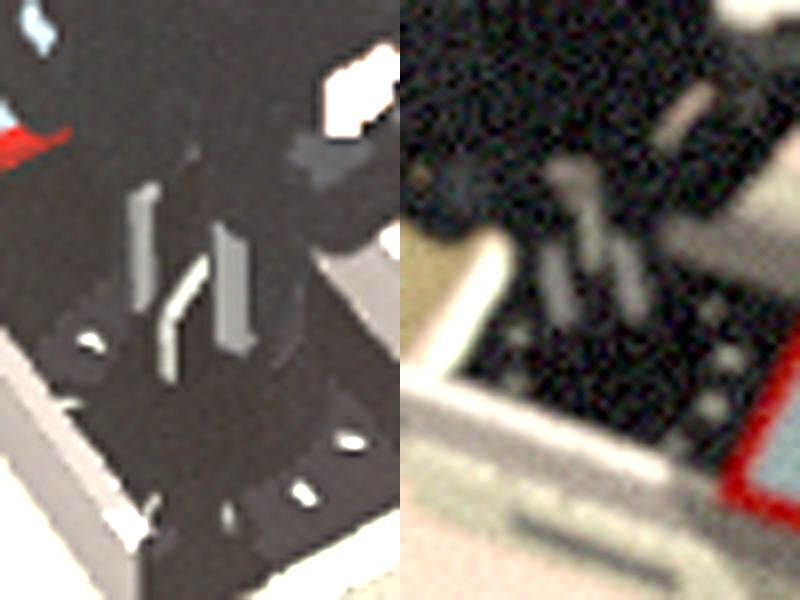

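The white line moved down with the tool from row 207 to 318, about 31 mm, so there was no slip. The knob covers the shaft and collar, and its underside at about 60 mm is the fully pressed height (85−18−7). I'm handing in.

```bash
python3 -c "
from station import hand_in; print(hand_in())"
```

```text
the job is handed in; nothing more can be done
None
```

I handed the job in at about 16.5 s, with the guard open at its stop, the knob fully home on the shaft, and the gripper still holding it pressed to the stop at about 17 N; the judge gave no verdict back.

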